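# Let four slim cells out of the bench dispenser

### The job

A four-cell laptop battery is to be rebuilt: let four slim cells out into the pick-up pocket of the slim-cell rack by pressing the pad on the tail of its rocking lever right down with the fingertips twice, two cells rolling out at each press. Hold each press until both cells have rolled out, and let the lever come right up in between and at the end, so that the next cells roll down to the gate. Do not touch or lift any cell, do not press the thick-cell rack's lever, and leave the other things on the bench where they are.

Things in the scene. Friction and masses are not known exactly. Their poses are not given: they have to be found in the camera images.
- slim_rack: gravity dispenser holding six SLIM cells (18.4 mm thick): sloping aluminium chute on a dark foot plate screwed to the bench, 222 x 88 mm, 75 mm high at the back. Origin: centre of the foot plate's underside, z up. Chute falls 11 degrees towards -x. Gate at x -26 mm; below it the 85 mm pick-up pocket, behind it the queue. Lever pivot line along y at x -2, z 50 mm
- slim_gate (a point): middle of the slim rack's shut gate plate, on the face towards the queue, half a cell above the chute floor; does not move with the lever
- slim_pad (a point): centre of the top of the slim rack's press pad: black ribbed plate, 34 x 34 mm, on the lever's tail, standing out beside the queue on the rack's +y side (the left, seen from the pocket). In slim_rack's frame: at rest x 36, y 58, z 73 mm, sloping 14 degrees up towards +x; fully down x 43, z 54 mm, sloping 12 degrees the other way. Sprung, 3 to 7 N. The tops of the queued cells beside it are about 60 mm above the bench
- slim_lever (a joint): slim rack's lever angle, rad: 0 = at rest, tail up, gate shut; 0.45 = tail fully down on its stop, gate wide open (a cell passes from about 0.39). With the tail down a stop bar drops behind the second cell, so a full press lets out just two; let up, the gate shuts and the queue rolls down to it. The spring brings it back
- thick_rack: like slim_rack but for three THICK cells (26.4 mm); same foot plate, origin and axes, taller lever (pad at rest 84 mm above the bench). It may stand left or right of the slim rack. Not to be used
- thick_pad (a point): centre of the top of the thick rack's press pad (not to be pressed), same size as the other pad
- thick_lever (a joint): thick rack's lever angle, rad: 0 = at rest, 0.45 = fully down
- slim1: slim cell 1 of 6, counted from the gate: a plain cylindrical battery cell lying in the slim-cell rack, grey sleeve and steel ends, 18.4 mm diameter, 65 mm long, about 47 g; origin at its centre, its length along its y axis
- slim2: slim cell 2 of 6, counted from the gate: a plain cylindrical battery cell lying in the slim-cell rack, grey sleeve and steel ends, 18.4 mm diameter, 65 mm long, about 47 g; origin at its centre, its length along its y axis
- slim3: slim cell 3 of 6, counted from the gate: a plain cylindrical battery cell lying in the slim-cell rack, grey sleeve and steel ends, 18.4 mm diameter, 65 mm long, about 47 g; origin at its centre, its length along its y axis
- slim4: slim cell 4 of 6, counted from the gate: a plain cylindrical battery cell lying in the slim-cell rack, grey sleeve and steel ends, 18.4 mm diameter, 65 mm long, about 47 g; origin at its centre, its length along its y axis
- slim5: slim cell 5 of 6, counted from the gate: a plain cylindrical battery cell lying in the slim-cell rack, grey sleeve and steel ends, 18.4 mm diameter, 65 mm long, about 47 g; origin at its centre, its length along its y axis
- slim6: slim cell 6 of 6, counted from the gate: a plain cylindrical battery cell lying in the slim-cell rack, grey sleeve and steel ends, 18.4 mm diameter, 65 mm long, about 47 g; origin at its centre, its length along its y axis
- thick1: thick cell 1 of 3, counted from the gate: a plain cylindrical battery cell lying in the thick-cell rack, grey sleeve and steel ends, 26.4 mm diameter, 66 mm long, about 90 g; origin at its centre, its length along its y axis
- thick2: thick cell 2 of 3, counted from the gate: a plain cylindrical battery cell lying in the thick-cell rack, grey sleeve and steel ends, 26.4 mm diameter, 66 mm long, about 90 g; origin at its centre, its length along its y axis
- thick3: thick cell 3 of 3, counted from the gate: a plain cylindrical battery cell lying in the thick-cell rack, grey sleeve and steel ends, 26.4 mm diameter, 66 mm long, about 90 g; origin at its centre, its length along its y axis
- driver: loose black-handled screwdriver, 150 mm long, lying between the two racks; bystander
- jar: loose small clear screw jar with black lid, 34 mm diameter, 45 mm high, between the racks towards their far ends; bystander, origin under its base
- tape: loose yellow roll of tape lying flat, 72 mm diameter, 18 mm high; bystander
- pouch: loose black flat laptop pouch battery, 62 x 70 x 6 mm, lying flat; bystander
- tin: loose round steel screw tray, 88 mm diameter, 16 mm high; bystander
Things that resemble listed ones, but are neither listed nor needed, are in the scene too. Leave any pink or turquoise look-alike of the thick1 alone.

How it is judged (in metres and radians):
On the way:
1. after the first press: two cells lie in the pocket, the lever is up again and the third cell has rolled down to the gate (x of slim1 in the frame of slim_rack between -0.112 and -0.034 m and y of slim1 in the frame of slim_rack between -0.015 and 0.015 m and z of slim1 in the frame of slim_rack between 0.012 and 0.045 m and x of slim2 in the frame of slim_rack between -0.112 and -0.034 m and y of slim2 in the frame of slim_rack between -0.015 and 0.015 m and z of slim2 in the frame of slim_rack between 0.012 and 0.045 m and x of slim3 in the frame of slim_rack between -0.021 and -0.012 m and y of slim3 in the frame of slim_rack between -0.015 and 0.015 m and x of slim4 in the frame of slim_rack above -0.021 m and y of slim4 in the frame of slim_rack between -0.015 and 0.015 m and value of joint slim_lever below 0.04 rad), for 0.2 s.
At the end, for the whole second after the job is handed in: Slim cells 1 to 4 lie at rest (under 0.02 m/s) in the pocket below the slim rack's gate, cell 5 has come down to the gate (within about 4 mm) and cell 6 is behind it, the slim lever is up (under 0.04 rad); the thick rack's lever is up (under 0.04 rad) and its first cell is still behind its gate (x of slim1 in the frame of slim_rack between -0.112 and -0.034 m and y of slim1 in the frame of slim_rack between -0.015 and 0.015 m and z of slim1 in the frame of slim_rack between 0.012 and 0.045 m and x of slim2 in the frame of slim_rack between -0.112 and -0.034 m and y of slim2 in the frame of slim_rack between -0.015 and 0.015 m and z of slim2 in the frame of slim_rack between 0.012 and 0.045 m and x of slim3 in the frame of slim_rack between -0.112 and -0.034 m and y of slim3 in the frame of slim_rack between -0.015 and 0.015 m and z of slim3 in the frame of slim_rack between 0.012 and 0.045 m and x of slim4 in the frame of slim_rack between -0.112 and -0.034 m and y of slim4 in the frame of slim_rack between -0.015 and 0.015 m and z of slim4 in the frame of slim_rack between 0.012 and 0.045 m and x of slim5 in the frame of slim_rack between -0.021 and -0.012 m and y of slim5 in the frame of slim_rack between -0.015 and 0.015 m and x of slim6 in the frame of slim_rack above -0.021 m and y of slim6 in the frame of slim_rack between -0.015 and 0.015 m and value of joint each of slim_lever, thick_lever below 0.04 rad and linear speed of each of slim1, slim2, slim3, slim4, slim5, slim6 below 0.02 m/s and x of thick1 in the frame of thick_rack above -0.035 m); the robot touches nothing.
It fails at once if a battery cell is touched by the robot (contact force between any of the fingers, the arm and slim1 above 0.5 N or contact force between any of the fingers, the arm and slim2 above 0.5 N or contact force between any of the fingers, the arm and slim3 above 0.5 N or contact force between any of the fingers, the arm and slim4 above 0.5 N or contact force between any of the fingers, the arm and slim5 above 0.5 N or contact force between any of the fingers, the arm and slim6 above 0.5 N or contact force between any of the fingers, the arm and thick1 above 0.5 N or contact force between any of the fingers, the arm and thick2 above 0.5 N or contact force between any of the fingers, the arm and thick3 above 0.5 N).
It fails at once if a cell is lifted out of its rack (height (world z) of any of slim1, slim2, slim3, slim4, slim5, slim6, thick1, thick2, thick3 above 0.078 m).
It fails at once if the thick-cell lever is pressed (value of joint thick_lever above 0.15 rad).
It fails at once if a bystander is knocked about or lifted (distance of any of driver, jar, tape, pouch, tin from where it was at the start of the episode above 0.025 m).
It also fails if it takes over 38 s, if anything falls off the work surface, if the arm or the gripper's body presses on something with over 40 N, if the wrist force passes 120 N, or if a joint passes its speed limit or range.

### The arm

A 6-joint arm with a two-finger parallel gripper is mounted at the origin on the work surface. World frame = base frame: x ahead of the robot, y to its left, z up, the work surface at z = 0. Lengths are in mm, angles in rad, forces in N, time in s.
With the tool pointing down it reaches from about 275 to 1000 mm from the base axis. Payload 8.4 kg.
Tool frame: the origin (TCP) lies midway between the tips of the shut fingers; the grasp point (between the pads) lies 19 mm behind it; y points along the fingers, z is the direction in which the jaws open and shut, and the axes are right-handed (so a half turn about y gives the same grasp; the last joint's range is limited). The gripper opens to 85 mm and grips with 20 to 120 N. Pads are 22 mm wide; open, the fingers measure 114 mm over their backs; the gripper's body (76 mm by 85 mm) begins 54 mm behind the grasp point. The pads swing forward as they close: fully open they stand 13 mm farther back than shut.
Start: joints at [1.295, 0.353, 1.633, -0, 1.155, -0.002], TCP at [168.993, 601.722, 231.281] pointing down, gripper open.
Joint ranges: [-2.63, 2.63], [-0.92, 2.1], [0.06, 2.66], [-1.3, 4.44], [0, 2.69], [-3.02, 3.02]. Speed limits (rad/s): [2.22, 2.22, 2.79, 3.14, 3.14, 3.14].

### API

Orientations are given as [roll, pitch, yaw] about the fixed x, y, z axes, in that order (R = Rz(yaw) Ry(pitch) Rx(roll)).
In Python, from rig import r gives the robot as it stands. The module is installed in compiled form; this text tells all that it offers.
- The arm moves only by the tool apply_moves, never from a script. Its argument "plan" is text: rows parted by semicolons, each of 7 numbers parted by spaces: the shift along the tool's x, y, z in cm, then the turn, a rotation vector about the tool's x, y, z in degrees, then the closure, from 0 (fully open) to 1 (shut). A call has 1 to 20 rows; each row shifts and turns the pose as measured when the row begins, along the tool's axes as they then stand; what a row does not reach is not made up. A row lasts 1/10 s, in which the tool goes at most 50 mm and 8.59 degrees, less where a joint would pass 70% of its speed; a pose out of reach is approached as far as the arm can. A call is refused whole if a number of a shift passes 5 or a number of a turn 8.59, either way. A call with a gripper value outside its range is refused whole. The fingers move at their own pace and stop on an object; "squeeze" is the grip in N (left out, the last holds). Time passes only in rows, so rows that do not move let the fingers close. It gives the time, the measured TCP pose, the force and the opening at its end, in the units of the state.
- r.sense(): the state, without advancing time (a new reading comes with each control period).
- r.grab_frame(name): name is "scene" or "top" or "wrist"; returns the picture (420x560x3 uint8, blue, green, red); there is no depth.
- r.get_calibration(name): a dict with "vertical_fov" (degrees; the focal length in pixels is half the picture's height over the tangent of half this angle, whatever the lens; pixels are square), "cx", "cy" (the principal point, pixels), "R" (3x3) and "t" (3): a world point X has camera coordinates R X + t; the wrist camera has in their place "hand_eye" (4x4, takes a point from camera to tool coordinates, whose origin is the TCP and whose axes are the tool frame's). Camera axes: x right, y down, z forward; pixel columns grow to the right and rows downward; lengths in mm; the calibration is good to about 2 mm. A picture is of the moment at which its call begins: read the wrist's pose just before it. get_calibration takes no time and is no camera call.
- r.sign_off(): hands the job in, once; it reports no verdict.
The state is a dict: "clock": time; "qpos": joint angles; "qvel": joint speeds; "joint_efforts": joint torques, N m; "eef_pos": TCP position; "tcp_rot": TCP orientation; "contact_force": force on the tool from outside, world axes, zero at the start; "wrist_torque": the same for the moment, N m; "opening": opening from 0.0 (shut) to 1.0 (fully open).
Only numpy, scipy, OpenCV 4.12 (cv2) and the standard library are available. Lean on these libraries where they do the work, as an engineer would, in place of code of your own. Each camera call takes 0.05 s, during which the arm holds its last target. There are 200 camera calls.

## Working session

There is one attempt and no reset: what is moved stays moved. The work goes in short steps, Python scripts to look and compute and a tool call to move; the robot and the scene stay as the last step left them, time stands still between calls to the robot, and variables do not carry over. Pictures are saved under pics/ and viewed, about 8 in all and at most 12, crops included, and the job is handed in when it is done.

Besides the shell and the picture viewer there is one more tool, called after ">>>" in YAML: its name, and indented under it one key for each argument. apply_moves: Moves the arm, as the interface text tells. Its arguments: {"type":"object","properties":{"plan":{"type":"string"},"squeeze":{"type":"number"}},"required":["plan"]}

```bash
mkdir -p pics; python3 - <<'E'
from rig import r
import cv2
print(r.sense())
for n in ("scene","top"):
    cv2.imwrite(f"pics/{n}1.png",r.grab_frame(n)); print(n,r.get_calibration(n))
print(r.get_calibration("wrist"))
a=cv2.imread("pics/scene1.png");b=cv2.imread("pics/top1.png")
E
```

```text
{'clock': 0.0, 'qpos': array([ 1.29458377e+00,  3.53615208e-01,  1.63416397e+00, -1.64405425e-05,
        1.15516265e+00, -2.37186318e-03]), 'qvel': array([ 0.00080189, -0.00116986, -0.0001943 ,  0.00205551, -0.00105455,
        0.00115582]), 'joint_efforts': array([ 1.75484147e-03, -6.05262995e+01, -3.42069590e+01,  1.82423187e-04,
        9.42392478e-03, -1.50120309e-05]), 'eef_pos': array([168.8767527 , 601.25451574, 230.56947473]), 'tcp_rot': array([-1.57214553e+00, -1.18317428e-05, -2.73834037e-01]), 'contact_force': array([-0.00281239,  0.23660162, -0.18424871]), 'wrist_torque': array([0.01300454, 0.00702825, 0.01645688]), 'opening': 0.9995107551298222}
scene {'vertical_fov': 55.97946205766768, 'cx': 277.1172721586762, 'cy': 217.99251331947536, 'R': array([[ 0.36811271,  0.92970729,  0.01172119],
       [ 0.62739939, -0.23907227, -0.74109004],
       [-0.6861946 ,  0.28015854, -0.67130333]]), 't': array([-200.23472343, -240.02277855, 1497.37157097])}
top {'vertical_fov': 52.13061126390325, 'cx': 286.10309554328444, 'cy': 204.89643533270905, 'R': array([[-0.00318281, -0.99998765,  0.00381786],
       [-0.98228881,  0.00241117, -0.18735764],
       [ 0.18734612, -0.00434657, -0.98228435]]), 't': array([   6.15743941,  514.22755031, 1002.34823634])}
{'vertical_fov': 63.43103693327315, 'cx': 281.76601005822613, 'cy': 208.85994167086312, 'hand_eye': array([[-1.41955162e-03,  9.63947028e-01,  2.66090420e-01,
        -6.78668569e+01],
       [-4.67257995e-04, -2.66091299e-01,  9.63947718e-01,
        -1.43689960e+02],
       [ 9.99998883e-01,  1.24404067e-03,  8.28142290e-04,
        -5.30538107e-02],
       [ 0.00000000e+00,  0.00000000e+00,  0.00000000e+00,
         1.00000000e+00]])}
```

View pics/top1.png

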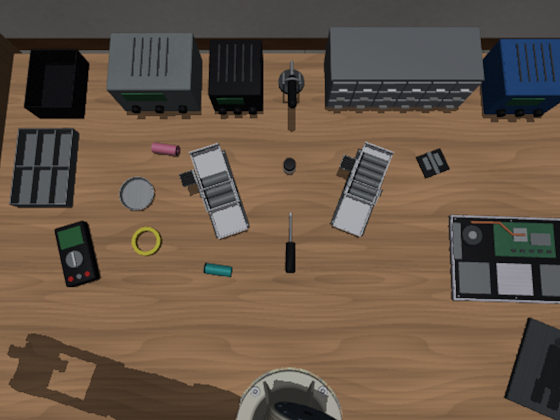

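View pics/scene1.png

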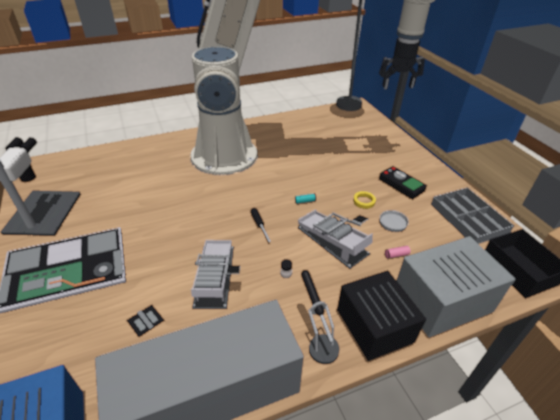

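Top view: two racks, at about (218,190) and (363,190). Enlarging both to count cells.

```bash
python3 - <<'E'
import cv2,numpy as np
b=cv2.imread("pics/top1.png")
f=lambda x0:cv2.resize(b[135:245,x0:x0+73],None,fx=5.4,fy=5.4,interpolation=cv2.INTER_CUBIC)
cv2.imwrite("pics/crop1.png",np.hstack([f(176),f(326)]))
E
```

```text
(no output)
```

View pics/crop1.png

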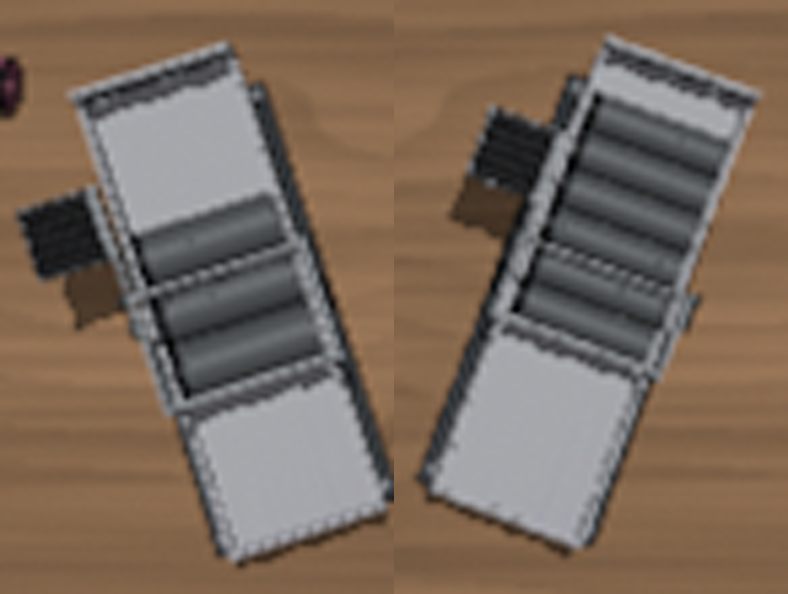

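Left rack (218,190): 3 fat cells = thick. Right rack (363,190): 6 slimmer cells = slim; its pad is at crop (514,151), i.e. about (348,163) in the top view.

```bash
cat >h.py <<'E'
from rig import r
import numpy as np, cv2
from scipy.spatial.transform import Rotation as Rn
def ray(name,u,v,z,pose=None):
    c=r.get_calibration(name); f=210/np.tan(np.radians(c["vertical_fov"]/2))
    d=np.array([(u-c["cx"])/f,(v-c["cy"])/f,1])
    if name=="wrist":
        H=np.array(c["hand_eye"]); p,o=pose; R=Rn.from_euler("xyz",o).as_matrix()
        C=p+R@H[:3,3]; D=R@H[:3,:3]@d
    else:
        R=np.array(c["R"]); C=-R.T@c["t"]; D=R.T@d
    return C+D*(z-C[2])/D[2]
def goto(P,yaw):
    s=r.sense(); R=Rn.from_euler("xyz",s["tcp_rot"])
    T=Rn.from_euler("xyz",[-np.pi/2,0,yaw])
    print("pos",s["eef_pos"].round(1),"shift cm tool",(R.inv().apply(np.array(P)-s["eef_pos"])/10).round(2),"rotvec deg",np.degrees((R.inv()*T).as_rotvec()).round(2), "F",s["contact_force"].round(1),"t",s["clock"])
E
python3 - <<'E'
from h import *
g=lambda x,y,z:ray("top",326+(x-394)/5.4,135+y/5.4,z)
pad=g(514,151,73); print("pad",pad)
for a,b,z in [((608,38),(760,95),75),((492,105),(558,132),77),((425,488),(580,550),20),((492,105),(472,175),73)]:
    A,B=g(*a,z),g(*b,z); d=B-A; print(A.round(),B.round(),np.hypot(*d[:2]).round(1),np.degrees(np.arctan2(d[1],d[0])).round(1))
yaw=np.radians(-21.5); c,s=np.cos(yaw),np.sin(yaw)
print("rack origin",pad[:2]-np.array([[c,-s],[s,c]])@[36,58])
goto([pad[0],pad[1],180],yaw)
E
```

```text
pad [ 613.2408288  -146.88916641   73.        ]
[ 666. -191.   75.] [ 639. -259.   75.] 73.1 -111.8
[ 634. -137.   77.] [ 621. -166.   77.] 32.0 -113.4
[ 467. -109.   20.] [ 438. -180.   20.] 76.3 -112.3
[ 635. -138.   73.] [ 602. -128.   73.] 34.3 163.1
rack origin [ 558.48872521 -187.65934119]
pos [168.9 601.3 230.6] shift cm tool [ 63.01   5.14 -60.01] rotvec deg [0.07 5.81 0.  ] F [ 0.4  0.3 -0.6] t 0.1
```

>>> apply_moves:
  plan: "0 0 0 0 6.6 0 1;3.3 0 -3.4 0 0 0 1;3.3 0 -3.4 0 0 0 1;3.3 0 -3.4 0 0 0 1;3.3 0 -3.4 0 0 0 1;3.3 0 -3.4 0 0 0 1;3.3 0 -3.4 0 0 0 1;3.3 0 -3.4 0 0 0 1;3.3 0 -3.4 0 0 0 1;3.3 0 -3.4 0 0 0 1;3.3 0 -3.4 0 0 0 1;3.3 0 -3.4 0 0 0 1;3.3 0 -3.4 0 0 0 1;3.3 0 -3.4 0 0 0 1;3.3 0 -3.4 0 0 0 1;3.3 0 -3.4 0 0 0 1;0 0 0 0 0 0 1"
  squeeze: 20

```text
clock: 1.8
eef_pos: [437.1, -85.5, 229.0]
tcp_rot: [-1.573, -0.004, -0.389]
contact_force: [0.8, 0.0, 0.8]
opening: 0.005
```

```bash
python3 - <<'E'
from h import *
goto([613,-147,180],np.radians(-22.3))
E
```

```text
pos [437.1 -85.5 229. ] shift cm tool [18.59  4.98  1.  ] rotvec deg [ 0.12 -0.01  0.25] F [0.8 0.  0.8] t 1.8
```

>>> apply_moves:
  plan: "4.3 0 0.3 0 0 0 1;4.3 0 0.3 0 0 0 1;4.3 0 0.3 0 0 0 1;0 0 0 0 0 0 1;0 0 0 0 0 0 1"

```text
clock: 2.3
eef_pos: [560.6, -128.0, 226.3]
tcp_rot: [-1.573, 0.002, -0.394]
contact_force: [-1.3, -0.0, -0.3]
opening: -0.001
```

```bash
python3 - <<'E'
from h import *
s=r.sense(); im=r.grab_frame("wrist"); np.save("p2.npy",np.array([s["eef_pos"],s["tcp_rot"]])); print(s["eef_pos"],s["tcp_rot"])
cv2.imwrite("pics/w1.png",im)
E
```

```text
[ 560.60827795 -128.01509544  226.34597305] [-1.57320282  0.00208456 -0.39441382]
```

View pics/w1.png

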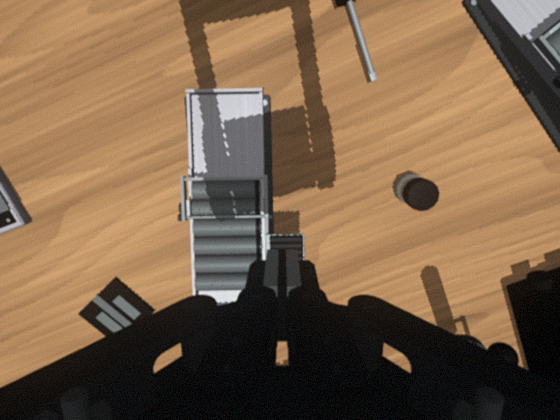

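Wrist view: slim rack in line with the image; its pad's near edge at row 234, columns 268–303, the fingers hide the rest.

```bash
python3 - <<'E'
from h import *
p=np.load("p2.npy")
A=ray("wrist",268,234,69,p);B=ray("wrist",303,234,69,p);print(A.round(1),B.round(1),np.linalg.norm(A-B))
F1=ray("wrist",187,90,35,p);F2=ray("wrist",264,90,35,p);print("front",F1,F2,np.linalg.norm(F1-F2),np.degrees(np.arctan2(*(F2-F1)[[1,0]])))
yaw=np.radians(-22.3);ex=np.array([np.cos(yaw),np.sin(yaw),0]);ey=np.array([-ex[1],ex[0],0])
pad=(A+B)/2+16.5*ex; print("pad",pad, "top est in rack axes diff",(pad-[613.2,-146.9,73])@ex,(pad-[613.2,-146.9,73])@ey)
o=pad-36*ex-58*ey; print("o",o,"front in rack",[(F-o)@ex for F in(F1,F2)],[(F-o)@ey for F in(F1,F2)])
E
```

```text
[ 591.9 -155.3   69. ] [ 604.5 -124.9   69. ] 32.82517168987659
front [ 442.68732767 -175.28293088   35.        ] [ 470.23387682 -108.86027296   35.        ] 71.90814874697999 67.47542518222555
pad [ 613.44530986 -146.34780087   69.        ] top est in rack axes diff 0.017427704722692672 0.6039843420174902
o [ 558.12930275 -186.34954279   69.        ] front in rack [np.float64(-111.00733130079777), np.float64(-110.72548300080703)] [np.float64(-33.56623162490255), np.float64(38.341364759301484)]
```

>>> apply_moves:
  plan: "3 0 0.35 0 0 0 1;3 0 0.35 0 0 0 1;0 4 0 0 0 0 1;0 4 0 0 0 0 1;0 4 0 0 0 0 1;0 0 0 0 0 0 1;0 0 0 0 0 0 1"

```text
clock: 3.05
eef_pos: [615.2, -140.1, 107.2]
tcp_rot: [-1.572, 0.0, -0.391]
contact_force: [0.8, -0.5, 1.2]
opening: -0.001
```

```bash
python3 - <<'E'
from h import *
goto([618.6,-144.1,85],np.radians(-22.3))
E
```

```text
pos [ 615.2 -140.1  107.2] shift cm tool [ 0.47  2.22 -0.24] rotvec deg [ 0.09 -0.09 -0.02] F [ 0.8 -0.5  1.2] t 3.05
```

>>> apply_moves:
  plan: "0.5 1.2 -0.2 0 0 0 1;0 1.2 0 0 0 0 1;0 1 0 0 0 0 1;0 1 0 0 0 0 1;0 0 0 0 0 0 1"

```text
clock: 3.55
eef_pos: [624.1, -145.0, 67.4]
tcp_rot: [-1.57, -0.012, -0.391]
contact_force: [-2.0, 0.3, 2.1]
opening: 0.0
```

>>> apply_moves:
  plan: "-0.3 0.7 0 0 0 0 1;0 0.4 0 0 0 0 1;0 0.2 0 0 0 0 1;0 0 0 0 0 0 1"

```text
clock: 3.95
eef_pos: [624.1, -144.9, 56.3]
tcp_rot: [-1.57, -0.018, -0.391]
contact_force: [-1.5, -0.0, 5.3]
opening: 0.001
```

```bash
python3 - <<'E'
from h import *
goto([618.6,-144.1,55],np.radians(-22.3))
im=r.grab_frame("wrist"); cv2.imwrite("pics/w2.png",im)
E
```

```text
pos [ 624.1 -144.9   56.3] shift cm tool [-0.54  0.12 -0.14] rotvec deg [-0.06 -0.08  1.03] F [-1.5 -0.   5.3] t 3.95
```

View pics/w2.png

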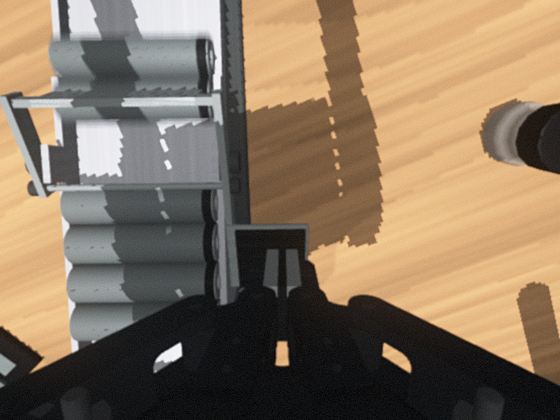

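The gate is open; one cell is visible rolling down at (130,60), the other ahead out of view, and four are held behind the stop bar. Pressing to the stop and holding.

>>> apply_moves:
  plan: "0 0.15 0 0 0 0 1;0 0.15 0 0 0 0 1;0 0.1 0 0 0 0 1;0 0 0 0 0 0 1;0 0 0 0 0 0 1;0 0 0 0 0 0 1;0 0 0 0 0 0 1;0 0 0 0 0 0 1;0 0 0 0 0 0 1;0 0 0 0 0 0 1"

```text
clock: 5.0
eef_pos: [624.0, -144.9, 56.8]
tcp_rot: [-1.57, -0.019, -0.391]
contact_force: [-0.1, 0.1, 4.7]
opening: -0.003
```

```bash
python3 - <<'E'
from h import *
cv2.imwrite("pics/t3.png",cv2.resize(r.grab_frame("top")[130:250,310:420],None,fx=5,fy=5,interpolation=cv2.INTER_CUBIC))
E
```

```text
(no output)
```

View pics/t3.png

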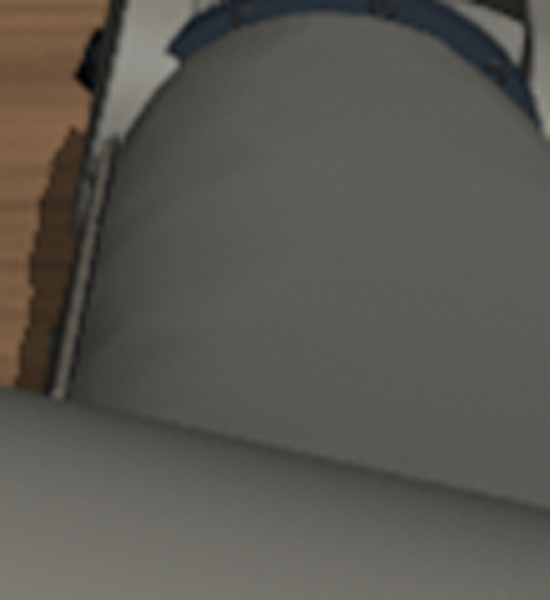

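Arm hides the top view. Checking wrist and scene views together.

```bash
cat >look.py <<'E'
from h import *
import sys
w=r.grab_frame("wrist"); s=r.grab_frame("scene")
s=cv2.resize(s[225:315,180:250],(420,540),interpolation=cv2.INTER_CUBIC)
w=cv2.resize(w[:,0:330],(380,484))
c=np.zeros((540,800,3),np.uint8); c[:484,:380]=w; c[:,380:]=s
cv2.imwrite(sys.argv[1],c); goto([618.6,-144.1,55],np.radians(-22.3))
E
python3 look.py pics/l4.png
```

```text
pos [ 624.  -144.8   56.8] shift cm tool [-0.53  0.17 -0.14] rotvec deg [-0.07 -0.09  1.09] F [-0.5 -0.   4.4] t 5.15
```

View pics/l4.png

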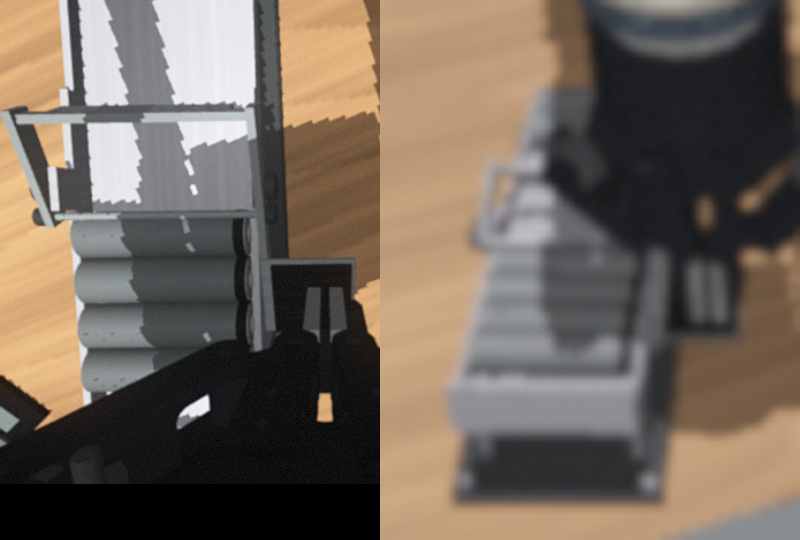

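Both cells have left the gate zone and four remain behind the stop bar. Release and let the queue roll down.

>>> apply_moves:
  plan: "0 -1.5 0 0 0 0 1;0 -1.5 0 0 0 0 1;0 -1.5 0 0 0 0 1;0 -1 0 0 0 0 1;0 0 0 0 0 0 1;0 0 0 0 0 0 1;0 0 0 0 0 0 1;0 0 0 0 0 0 1;0 0 0 0 0 0 1;0 0 0 0 0 0 1;0 0 0 0 0 0 1;0 0 0 0 0 0 1;0 0 0 0 0 0 1;0 0 0 0 0 0 1"

```text
clock: 6.55
eef_pos: [621.2, -144.0, 114.4]
tcp_rot: [-1.57, -0.015, -0.391]
contact_force: [0.1, -0.6, 0.5]
opening: 0.003
```

```bash
python3 look.py pics/l5.png
```

```text
pos [ 621.3 -144.   114.5] shift cm tool [-0.33  5.94 -0.11] rotvec deg [-0.04 -0.1   0.87] F [ 1.2 -0.6 -0.1] t 6.65
```

View pics/l5.png

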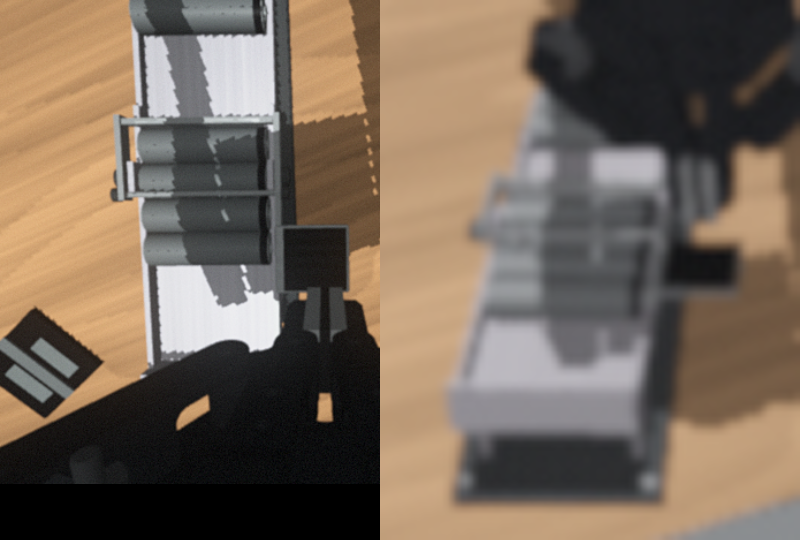

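First press confirmed: lever up, cells 3–6 down at the gate, cell 2 in the pocket at (200,15). Second press.

>>> apply_moves:
  plan: "-0.2 1.5 0 0 0 0 1;0 1.2 0 0 0 0 1;0 1 0 0 0 0 1;0 1 0 0 0 0 1;0 0.7 0 0 0 0 1;0 0.4 0 0 0 0 1;0 0.2 0 0 0 0 1;0 0.2 0 0 0 0 1;0 0 0 0 0 0 1;0 0 0 0 0 0 1"

```text
clock: 7.65
eef_pos: [623.5, -144.6, 55.8]
tcp_rot: [-1.57, -0.021, -0.391]
contact_force: [-0.8, -0.6, 4.2]
opening: -0.005
```

>>> apply_moves:
  plan: "0 0.15 0 0 0 0 1;0 0.1 0 0 0 0 1;0 0 0 0 0 0 1;0 0 0 0 0 0 1;0 0 0 0 0 0 1;0 0 0 0 0 0 1;0 0 0 0 0 0 1;0 0 0 0 0 0 1"

```text
clock: 8.45
eef_pos: [623.6, -144.7, 55.3]
tcp_rot: [-1.57, -0.02, -0.391]
contact_force: [-0.7, 0.1, 9.0]
opening: -0.001
```

```bash
python3 look.py pics/l6.png
```

```text
pos [ 623.6 -144.7   55.3] shift cm tool [-0.49  0.02 -0.14] rotvec deg [-0.06 -0.09  1.14] F [-1.3 -0.2  7.4] t 8.55
```

View pics/l6.png

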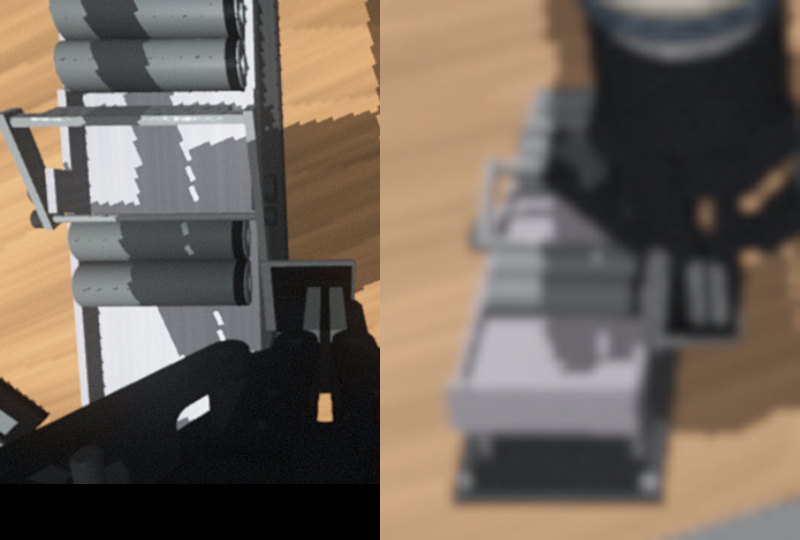

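Cells 3 and 4 are through (at (145,20) and (150,65)), and two cells are held. Releasing and rising clear.

>>> apply_moves:
  plan: "0 -1.5 0 0 0 0 1;0 -1.5 0 0 0 0 1;0 -1.5 0 0 0 0 1;0 -3 0 0 0 0 1;0 -4 0 0 0 0 1;0 -4 0 0 0 0 1;-3 -2 2 0 0 0 1;-4 0 3 0 0 0 1;-4 0 3 0 0 0 1;-4 0 3 0 0 0 1;-4 0 3 0 0 0 1;0 0 0 0 0 0 1;0 0 0 0 0 0 1;0 0 0 0 0 0 1;0 0 0 0 0 0 1;0 0 0 0 0 0 1;0 0 0 0 0 0 1"

```text
clock: 10.25
eef_pos: [497.2, 59.9, 246.3]
tcp_rot: [-1.564, -0.031, -0.396]
contact_force: [-0.2, -0.3, -0.4]
opening: 0.003
```

```bash
python3 - <<'E'
from h import *
w=r.grab_frame("wrist"); t=r.grab_frame("top")
t=cv2.resize(t[130:250,170:400],None,fx=1.7,fy=1.7)
c=np.zeros((600,560,3),np.uint8); c[:390]=w[:390]; c[390:594,:391]=t
cv2.imwrite("pics/l7.png",c); s=r.sense(); print(s["eef_pos"],s["contact_force"],s["clock"])
E
```

```text
[497.04053569  60.07593625 246.23420144] [-1.00297914  0.31939893  0.19622868] 10.35
```

View pics/l7.png

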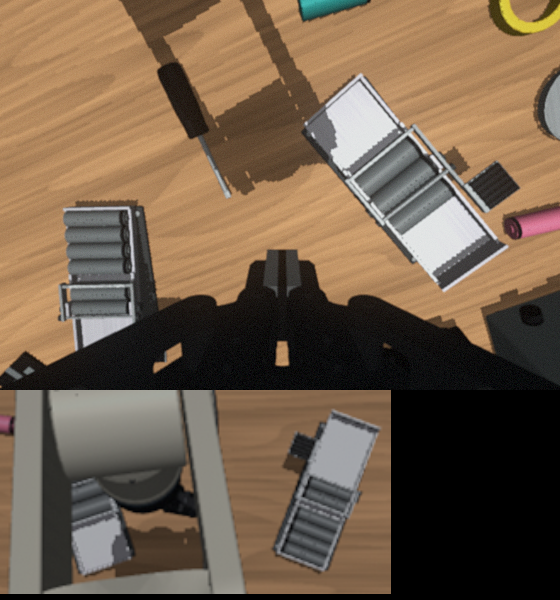

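Four cells are in the pocket, two are at the shut gate, the pad is up and the thick rack is unchanged. The arm is clear, so I'm handing in.

```bash
python3 -c "
from rig import r
print(r.sign_off())"
```

```text
the job is handed in; nothing more can be done
None
```

I pressed the slim rack's lever right down twice with the closed fingertips, letting it come right up after each press, then moved the arm clear and handed the job in at about 10.4 s.

- **After the first press:** the lever was up and cells 3–6 had rolled down to the gate. Only cell 2 was in view in the pocket. Cell 1 was out of that picture, but it shows in the last one.
- **At the end:** four cells lie in the slim pocket and two are behind the shut gate, with the pad up. The thick rack still holds its three cells behind its gate with its lever up, and nothing touches the robot. Of the bystanders, I could see the driver, and it looked undisturbed. The tape and tin were only partly in view, and the jar and pouch were not rechecked.
- **Position check:** the two measurements of the pad position, from the top and wrist cameras, agreed to about 1 mm.
- **What fell short:** the arm ran about 5 mm long in x during the presses, still well on the pad. One top-camera check during the first hold was blocked by the arm, so I checked that hold with the wrist and scene cameras instead. I judged the resting positions by eye in the pictures and did not measure them in millimetres.

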